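# Fill the gaps in the covered paint crate and mark it full

## Robot

A 6-joint arm with a two-finger parallel gripper is mounted at the origin on the work surface. World frame = base frame: x ahead of the robot, y to its left, z up, the work surface at z = 0. Lengths are in m, angles in rad, forces in N, time in s.
With the tool pointing down it reaches from about 0.15 to 0.775 m from the base axis. Payload 6.1 kg.
Tool frame: the origin (TCP) lies between the finger pads; the fingertips stand 11 mm ahead of it and the grasp point (between the pads) lies 8 mm behind it; z points along the fingers, y is the line along which they close (so a half turn about z gives the same grasp; the last joint's range is limited). The gripper opens to 85 mm and grips with 20 to 120 N. Pads are 22 mm wide; open, the fingers measure 114 mm over their backs; the gripper's body (76 mm by 85 mm) begins 54 mm behind the grasp point. The pads swing forward as they close: fully open they stand 13 mm farther back than shut.
Start: joints at [1.205, 0.126, -0.04, 1.405, 0, 1.571], TCP at [0.188, 0.49, 0.242] pointing down, gripper open.
Joint ranges: [-2.72, 2.72], [-0.95, 1.95], [-1.27, 1.35], [-1.78, 2.02], [-1.46, 1.47], [-3.14, 3.14]. Speed limits (rad/s): [2.39, 2.39, 3.01, 3.14, 3.14, 3.14].

## Interface

Orientations are given as a rotation vector (axis times angle).
In Python, from bench import r gives the robot as it stands.
- The arm moves only by the tool step_arm, never from a script. Its argument "deltas" is a list of rows, each a list of 7 numbers: the shift along the world's x, y, z in mm, then the turn, a rotation vector about the world's x, y, z in rad, then the closure, from 0 (fully open) to 1 (shut). A call has 1 to 12 rows; each row shifts and turns the commanded pose from where the row before left it; what a row does not reach is not made up. A row lasts 1/12 s, in which the tool goes at most 41.7 mm and 7.16 degrees, less where a joint would pass 70% of its speed; a pose out of reach is approached as far as the arm can. A call with a gripper value outside its range is refused whole. The fingers move at their own pace and stop on an object; "squeeze" is the grip in N (left out, the last holds). Time passes only in rows, so rows that do not move let the fingers close. It gives the time, the measured TCP pose, the force, the opening and the grip force at its end, in the units of the state.
- r.get_state(): the state, without advancing time (a new reading comes with each control period).
- r.capture(name): name is "scene" or "top"; returns a dict with "frame" (420x560x3 uint8, red, green, blue), "vertical_fov" (degrees; the focal length in pixels is half the picture's height over the tangent of half this angle, whatever the lens; pixels are square), "cx", "cy" (the principal point, pixels), "cam_to_world" (4x4, takes a point from camera to world coordinates). Camera axes: x right, y up, looking along -z (the intrinsics and any distortion apply to the point x, -y, -z); pixel columns grow to the right and rows downward; lengths in m; the calibration is good to about 2 mm. A picture is of the moment at which its call begins. There is no depth.
- r.close_job(): hands the job in; it is judged then, once.
The state is a dict: "clock": time; "joint_positions": joint angles; "qvel": joint speeds; "joint_efforts": joint torques, N m; "ee_pos": TCP position; "tcp_rot": TCP orientation; "force": force on the tool from outside, world axes, zero at the start; "moment": the same for the moment, N m; "finger_gap": finger opening in m; "grasp_force": force on a finger pad.
Only numpy, scipy, OpenCV 4.12 (cv2) and the standard library are available. Lean on these libraries where they do the work, as an engineer would, in place of code of your own. Each camera call takes 0.05 s, during which the arm holds its last target. There are 200 camera calls.

## Task

Four of the crate's six covered wells already hold a pot: feel gently for the two empty ones, whose dust plates sink when pressed, and stand the red and the yellow paint tin in them, one each, upright and pushed right home. Then, with the crate full, hang the orange marker over the crate's carrying bar so that it straddles the bar, and let go; leave the other things on the bench where they are.

Things in the scene. Friction and masses are not known exactly. Their poses are not given: they have to be found in the camera images.
- crate: fixed blue crate with a flat grey cover, 136 (x) by 204 mm (y), cover top 60 mm above the bench; origin at the centre of its underside, z up, x towards its carrying bar, y along the bar. Six square wells 44 mm wide, two rows (along x) of three (along y), 68 mm apart, each closed flush by a sprung white dust plate (its give: see cell_0). Four, different each time, hide a pot; two are empty; all look alike.
- cell_0 (a point): centre of a well's mouth at the level of the cover top (60 mm above the bench), at x -34 mm, y -68 mm in the crate's frame; axes as the crate's; dust plate 41 mm square on a light spring, under 0.8 N. Over a hidden pot it gives about 3 mm, then is firm (bedded on foam, 4 N per mm, 5 mm at most); in an empty well it sinks 35 mm to its stop and a tin's weight keeps it down
- cell_1 (a point): centre of a well's mouth at the level of the cover top (60 mm above the bench), at x -34 mm, y 0 mm in the crate's frame; axes as the crate's; plate as at cell_0
- cell_2 (a point): centre of a well's mouth at the level of the cover top (60 mm above the bench), at x -34 mm, y 68 mm in the crate's frame; axes as the crate's; plate as at cell_0
- cell_3 (a point): centre of a well's mouth at the level of the cover top (60 mm above the bench), at x 34 mm, y -68 mm in the crate's frame; axes as the crate's; plate as at cell_0
- cell_4 (a point): centre of a well's mouth at the level of the cover top (60 mm above the bench), at x 34 mm, y 0 mm in the crate's frame; axes as the crate's; plate as at cell_0
- cell_5 (a point): centre of a well's mouth at the level of the cover top (60 mm above the bench), at x 34 mm, y 68 mm in the crate's frame; axes as the crate's; plate as at cell_0
- bar_mid (a point): middle of the crate's carrying bar, on its centre line: a fixed level round steel bar 12 mm thick, running along the crate's y, free over 80 mm to either side of this point before the brackets; 116 mm along x from the crate's centre and 94 mm above the bench, 48 mm clear of the crate's wall; axes as the crate's
- tin_red: loose full paint tin with a red band, straight cylinder 38 mm across, 80 mm tall, about 180 g, standing on the bench; origin at the centre of its underside, z up. Home in an empty well its underside is 25 mm above the bench and 45 mm of it stands above the cover
- tin_yellow: the same tin with a yellow band; origin at the centre of its underside, z up
- tag: loose orange plastic marker, 50 g, an upside-down U with a grip tab on top, standing on its legs. U: 28 mm over the legs (x), legs 4 mm thick, 50 mm long, 20 mm apart, 40 mm wide (y), open at both y ends; web over them 4 mm thick. Tab 10 mm thick (x), 40 mm wide (y), from 54 to 84 mm above the feet. Origin midway between the feet at foot level, z up
- tag_saddle (a point): middle of the underside of the marker's web, 50 mm above the marker's origin: the place that sits on the bar; axes as the marker's
- spray_can: bystander: spray can, 52 mm across, 160 mm tall; origin at the centre of its underside
- tape_roll: bystander: roll of masking tape lying flat, 90 mm across, 40 mm high; origin at the centre of its underside
- glue_jar: bystander: amber glue jar, 56 mm across, 70 mm tall; origin at the centre of its underside
- fire_engine: bystander: red model fire engine, 200 mm long (x), 72 mm wide, about 100 mm tall; origin under its centre at bench level
- screwdriver: bystander: screwdriver lying on the bench, about 200 mm long along its x; origin about its middle at bench level
There are look-alikes about, which are no part of the job. Leave any purple or turquoise look-alike of the tin_yellow alone.

How it is judged:
On the way, in this order (a step that is already met when the one before it is completed fails the run):
1. both tins stand fully home in empty wells (z of tin_red in the frame of crate between 0.015 and 0.031 m and angle between each of tin_red, tin_yellow's own z axis and vertical below 0.15 rad and linear speed of each of tin_red, tin_yellow below 0.03 m/s and (horizontal distance between tin_red and cell_0 below 0.008 m or horizontal distance between tin_red and cell_1 below 0.008 m or horizontal distance between tin_red and cell_2 below 0.008 m or horizontal distance between tin_red and cell_3 below 0.008 m or horizontal distance between tin_red and cell_4 below 0.008 m or horizontal distance between tin_red and cell_5 below 0.008 m) and z of tin_yellow in the frame of crate between 0.015 and 0.031 m and (horizontal distance between tin_yellow and cell_0 below 0.008 m or horizontal distance between tin_yellow and cell_1 below 0.008 m or horizontal distance between tin_yellow and cell_2 below 0.008 m or horizontal distance between tin_yellow and cell_3 below 0.008 m or horizontal distance between tin_yellow and cell_4 below 0.008 m or horizontal distance between tin_yellow and cell_5 below 0.008 m)), for 0.2 s.
2. the marker straddles the carrying bar (x of tag_saddle in the frame of bar_mid between -0.012 and 0.012 m and y of tag_saddle in the frame of bar_mid between -0.08 and 0.08 m and z of tag_saddle in the frame of bar_mid between 0.002 and 0.013 m and angle between tag's own z axis and vertical below 0.35 rad and linear speed of tag below 0.03 m/s), for 0.2 s.
At the end, for the whole second after the job is handed in: Each tin stands in a well, underside 15 to 31 mm above the bench, within 8 mm of the well's centre, tilted under 0.15 rad. The marker's web rests on the bar (2 to 13 mm above, within 12 mm across and 80 mm along of the bar's middle), leaning under 0.35 rad. All three at rest (all of step 1 and all of step 2); the robot touches nothing.
It fails at once if a bystander is pushed more than 30 mm (distance of any of spray_can, tape_roll, glue_jar, fire_engine, screwdriver from where it was at the start of the episode above 0.03 m).
It fails at once if the crate or its plates are pressed with more than 50 N by the fingers, the arm or a tin (contact force between any of the arm, the fingers, tin_red, tin_yellow and crate above 50 N).
It also fails if it takes over 72 s, if anything falls off the work surface, if the arm or the gripper's body presses on something with over 40 N, if the wrist force passes 120 N, or if a joint passes its speed limit or range.

## Working session

There is one attempt and no reset: what is moved stays moved. The work goes in short steps, Python scripts to look and compute and a tool call to move; the robot and the scene stay as the last step left them, time stands still between calls to the robot, and variables do not carry over. Pictures are saved under pics/ and viewed, at most 10 in all, crops included, and the job is handed in when it is done.

Besides the shell and the picture viewer there is one more tool, called after "Emit:" as name(argument=value, ...), one argument or row to a line, values as JSON. step_arm: Moves the arm, as the interface text tells. Its arguments: {"type":"object","properties":{"deltas":{"type":"array","items":{"type":"array","items":{"type":"number"}}},"squeeze":{"type":"number"}},"required":["deltas"]}

```bash
mkdir -p pics; ls; python3 - <<'E'
from bench import r
import cv2,numpy as np
for n in("scene","top"):
    c=r.capture(n); cv2.imwrite(f"pics/{n}0.png",c["frame"][:,:,::-1]); np.savez(f"{n}0.npz",**c)
    print(n,[ (k,c[k]) for k in c if k!="frame"])
print(r.get_state())
E
```

```text
pics
scene [('vertical_fov', 44.635982569563), ('cx', 275.4865707945694), ('cy', 210.3459538550129), ('cam_to_world', array([[-7.60413148e-01, -4.97067160e-01,  4.17966605e-01,
         1.08791596e+00],
       [ 6.49439278e-01, -5.82682081e-01,  4.88579795e-01,
         5.87166219e-01],
       [ 6.84680118e-04,  6.42966430e-01,  7.65894053e-01,
         1.08570445e+00],
       [ 0.00000000e+00,  0.00000000e+00,  0.00000000e+00,
         1.00000000e+00]]))]
top [('vertical_fov', 55.99839009562872), ('cx', 283.5740618479145), ('cy', 207.27209589219186), ('cam_to_world', array([[-0.01190391,  0.99237246, -0.12269959,  0.39925012],
       [-0.9996623 , -0.01464549, -0.0214662 , -0.05262789],
       [-0.02309947,  0.12240262,  0.99221168,  1.06086971],
       [ 0.        ,  0.        ,  0.        ,  1.        ]]))]
{'clock': 0.1, 'joint_positions': array([ 1.20499128e+00,  1.26334515e-01, -4.05384400e-02,  1.40536531e+00,
        1.70956597e-05,  1.57077743e+00]), 'qvel': array([ 1.51561055e-03, -1.36049181e-03,  4.15278377e-03, -9.96039946e-04,
        9.09329811e-06,  1.19907709e-03]), 'joint_efforts': array([ 1.04024242e-03, -4.36901450e+01,  3.53607523e+01,  1.37440913e-02,
       -8.90849037e-05, -6.19842417e-07]), 'ee_pos': array([0.18766328, 0.48993857, 0.24158414]), 'tcp_rot': array([-5.71326763e-01, -3.08892080e+00,  2.22213075e-03]), 'force': array([-0.3949027 ,  0.50333754,  0.02328554]), 'moment': array([ 0.05368255, -0.05043703,  0.02712154]), 'grasp_force': 0.0, 'finger_gap': 0.08522799957984076}
```

View pics/scene0.png

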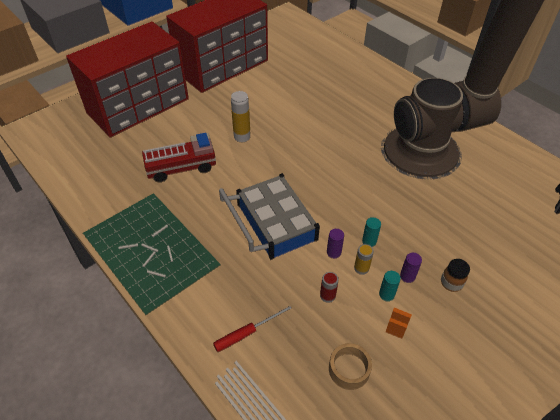

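View pics/top0.png

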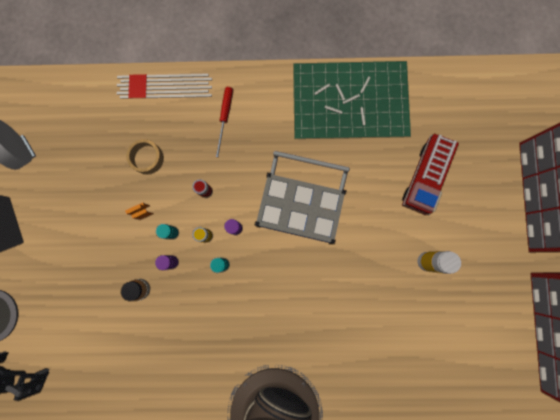

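The scene picture shows the crate at about (277,215), with its bar on the left side. The red tin is at (329,287), yellow at (364,260) and the marker at (399,322). In the top picture the crate is at (301,208), the bar runs (276,157)–(347,170), red is at (201,187), yellow at (201,234) and the marker at (138,211).

```bash
cat > h.py <<'E'
import numpy as np,cv2
def ray(c,u,v):
    f=c["frame"].shape[0]/2/np.tan(np.radians(c["vertical_fov"])/2); M=c["cam_to_world"]
    d=M[:3,:3]@np.array([(u-c["cx"])/f,-(v-c["cy"])/f,-1]); return M[:3,3],d
def onz(c,u,v,z):
    o,d=ray(c,u,v); return (o+d*(z-o[2])/d[2])[:2]
def proj(c,p):
    f=c["frame"].shape[0]/2/np.tan(np.radians(c["vertical_fov"])/2); M=c["cam_to_world"]
    q=M[:3,:3].T@(np.array(p)-M[:3,3]); return c["cx"]-f*q[0]/q[2], c["cy"]+f*q[1]/q[2]
def blobs(m,a0,a1):
    n,l,s,ce=cv2.connectedComponentsWithStats(m.astype(np.uint8)*1); return [(ce[i],s[i],np.argwhere(l==i)[:,::-1]) for i in range(1,n) if a0<=s[i][4]<=a1]
E
python3 - <<'E'
from h import *
for n in("top","scene"):
    c=dict(np.load(n+"0.npz")); im=c["frame"]; hsv=cv2.cvtColor(im,cv2.COLOR_RGB2HSV); H,S,V=[hsv[...,i].astype(int) for i in range(3)]
    box={"top":(slice(140,260),slice(110,360)),"scene":(slice(170,350),slice(215,430))}[n]
    k=np.zeros(H.shape,bool);k[box]=1
    print(n)
    for b in blobs(k&(S<35)&(V>185 if n=="top" else V>170),60,900):
        print("plate",b[0].round(1),b[1][4],onz(c,*b[0],.06).round(4))
    for nm,m in (("red",((H<6)|(H>172))&(S>150)&(V>60)),("yel",(H>19)&(H<30)&(S>170)&(V>120)),("ora",(H>6)&(H<16)&(S>200)&(V>120))):
        for b in blobs(k&m,20,2000): print(nm,b[0].round(1),b[1],onz(c,*b[0],.04).round(4))
c=dict(np.load("top0.npz")); s=dict(np.load("scene0.npz"))
a=cv2.resize(c["frame"][165:260,115:255],None,fx=4,fy=4,interpolation=2); b=cv2.resize(s["frame"][225:345,305:425],None,fx=3.17,fy=3.17,interpolation=2)[:380,:240]
cv2.imwrite("pics/crop.png",np.hstack([a,b])[:,:,::-1])
E
```

```text
top
plate [276.4 188.7] 115 [ 0.5714 -0.0131]
plate [271.2 214.3] 163 [0.5054 0.0009]
red [199. 186.] [195 182   9   9  69] [0.5853 0.1917]
yel [199.  233.8] [194 229  11  11  88] [0.4594 0.1898]
ora [133.7 208.8] [127 205  14   8  46] [0.5274 0.3632]
ora [138.7 213. ] [132 209  14   9  58] [0.516  0.3496]
scene
red [330.  277.6] [324 273  13  10 102] [0.5547 0.1657]
red [329.4 293.8] [323 288  14  12 122] [0.5871 0.1968]
red [234.4 336.6] [215 323  41  27 448] [0.8231 0.1382]
yel [365.5 249.3] [360 245  12   9  87] [0.4284 0.1636]
ora [401.7 312.5] [393 308  18  10  65] [0.4957 0.3391]
ora [398.2 322.3] [390 318  18  10  72] [0.5208 0.3503]
```

View pics/crop.png

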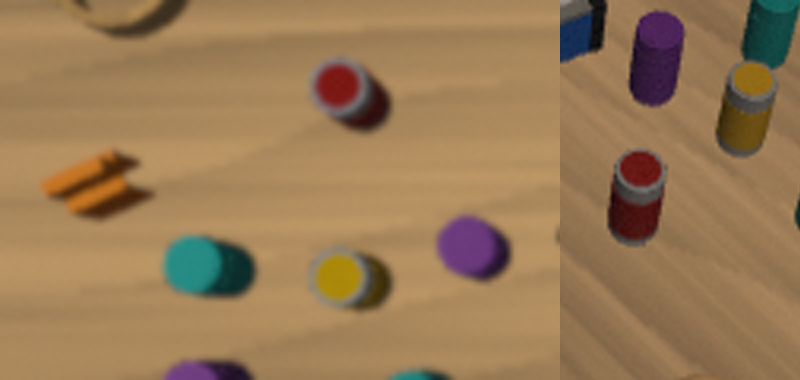

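The crop shows both lids as clean coloured discs at known height. The marker appears as two orange strips: the tab top and the web.

```bash
python3 - <<'E'
from h import *
T=dict(np.load("top0.npz")); S=dict(np.load("scene0.npz"))
print("nadir",proj(T,[*T["cam_to_world"][:2,3],0]))
def tri(a,b):
    o1,d1=ray(T,*a);o2,d2=ray(S,*b);A=np.array([d1,-d2]).T
    t=np.linalg.lstsq(A,o2-o1,rcond=None)[0];p,q=o1+t[0]*d1,o2+t[1]*d2;return ((p+q)/2).round(4),np.linalg.norm(p-q).round(4)
print("red",onz(T,199,186,.08),onz(S,330,277.6,.08),tri((199,186),(330,277.6)))
print("yel",onz(T,199,233.8,.08),onz(S,365.5,249.3,.08),tri((199,233.8),(365.5,249.3)))
for z in(.054,.084):
  for c,p in((T,(133.7,208.8)),(T,(138.7,213)),(S,(401.7,312.5)),(S,(398.2,322.3))): print(z,p,onz(c,*p,z).round(4))
im=T["frame"];h=cv2.cvtColor(im,cv2.COLOR_RGB2HSV).astype(int)
k=np.zeros(im.shape[:2],bool);k[170:240,255:350]=1
for z0,m in ((.06,k&(h[...,1]<60)&(h[...,2]>150)),):
  P=[]
  for b in blobs(m,60,900):
    P.append(onz(T,*b[0],z0)); print("plate",b[0].round(1),b[1][4],P[-1].round(4))
# orange strip directions
k[:]=0;k[195:225,120:160]=1
for b in blobs(k&(h[...,0]>6)&(h[...,0]<16)&(h[...,1]>200)&(h[...,2]>120),20,500):
    (x,y),_,_=0,0,0
E
python3 - <<'E'
from h import *
for n,z in(("top",.06),("scene",.06)):
  c=dict(np.load(f"{n}0.npz"));h=cv2.cvtColor(c["frame"],cv2.COLOR_RGB2HSV).astype(int)
  k=np.zeros(h.shape[:2],bool)
  if n=="top":k[170:245,255:350]=1
  else:k[175:245,235:320]=1
  for th in(150,165,175,190,200):
    bl=blobs(k&(h[...,1]<70)&(h[...,2]>th),60,900); print(n,th,[(b[0].round(1).tolist(),int(b[1][4]),onz(c,*b[0],z).round(4).tolist()) for b in bl])
  k[:]=0
  if n=="top":k[195:225,120:160]=1
  else:k[300:345,380:420]=1
  for b in blobs(k&(h[...,0]>5)&(h[...,0]<17)&(h[...,1]>190)&(h[...,2]>110),20,500):
    for zz in(.054,.084):
      W=np.array([onz(c,*p,zz) for p in b[2]]);w=W-W.mean(0);e=np.linalg.svd(w,full_matrices=0)[2][0]; print(n,b[0],zz,W.mean(0).round(4),np.degrees(np.arctan2(e[1],e[0])).round(1),np.ptp(w@e).round(4))
E
```

```text
nadir (np.float64(292.76917859473195), np.float64(255.99644375104384))
red [0.57798178 0.18215432] [0.57504011 0.18176904] (array([0.5769, 0.1822, 0.0825]), np.float64(0.0017))
yel [0.45698559 0.18040701] [0.45354059 0.17988851] (array([0.4562, 0.1804, 0.083 ]), np.float64(0.002))
0.054 (133.7, 208.8) [0.5255 0.3576]
0.054 (138.7, 213) [0.5144 0.3441]
0.054 (401.7, 312.5) [0.5037 0.3425]
0.054 (398.2, 322.3) [0.5284 0.3535]
0.084 (133.7, 208.8) [0.5217 0.3454]
0.084 (138.7, 213) [0.5109 0.3323]
0.084 (401.7, 312.5) [0.5207 0.3497]
0.084 (398.2, 322.3) [0.5447 0.3603]
plate [277.4 188.7] 235 [ 0.5714 -0.0157]
plate [303.1 194.6] 233 [ 0.555  -0.0814]
plate [328.9 200.6] 237 [ 0.5385 -0.1469]
plate [271.2 214.4] 246 [0.5051 0.0007]
plate [297.1 220.5] 243 [ 0.4887 -0.065 ]
plate [323.2 226.4] 242 [ 0.4727 -0.1307]
top 150 [([277.4, 188.7], 235, [0.5714, -0.0157]), ([303.1, 194.6], 233, [0.555, -0.0814]), ([328.9, 200.6], 237, [0.5385, -0.1469]), ([271.2, 214.4], 246, [0.5051, 0.0007]), ([297.1, 220.5], 243, [0.4887, -0.065]), ([323.2, 226.4], 242, [0.4727, -0.1307])]
top 165 [([277.4, 
[... 795 characters left out ...]
0 [([276.3, 186.2], 141, [0.4706, -0.131]), ([253.7, 194.5], 148, [0.5365, -0.1475]), ([287.9, 203.1], 156, [0.4868, -0.065]), ([264.9, 211.9], 162, [0.5527, -0.0811]), ([300.1, 220.9], 167, [0.5031, 0.0011]), ([276.5, 230.3], 179, [0.5691, -0.0152])]
scene 165 []
scene 175 []
scene 190 []
scene 200 []
scene [401.48101266 312.40506329] 0.054 [0.5039 0.342 ] 114.0 0.0397
scene [401.48101266 312.40506329] 0.084 [0.5209 0.3492] 114.0 0.0385
scene [398.02222222 322.14444444] 0.054 [0.5284 0.353 ] 114.5 0.0391
scene [398.02222222 322.14444444] 0.084 [0.5447 0.3598] 114.5 0.038Traceback (most recent call last):
  File "<stdin>", line 20, in <module>
TypeError: cannot unpack non-iterable int object
```

Emit:
step_arm(
  deltas=[
    [17.6, -27.2, 0, 0, 0, -0.0805, 1],
    [17.6, -27.2, 0, 0, 0, -0.0805, 1],
    [17.6, -27.2, 0, 0, 0, -0.0805, 1],
    [17.6, -27.2, 0, 0, 0, -0.0805, 1],
    [17.6, -27.2, 0, 0, 0, -0.0805, 1],
    [17.6, -27.2, 0, 0, 0, -0.0805, 1],
    [17.6, -27.2, 0, 0, 0, -0.0805, 1],
    [17.6, -27.2, 0, 0, 0, -0.0805, 1],
    [17.6, -27.2, 0, 0, 0, -0.0805, 1],
    [17.6, -27.2, 0, 0, 0, -0.0805, 1],
    [17.6, -27.2, 0, 0, 0, -0.0805, 1],
    [17.6, -27.2, 0, 0, 0, -0.0805, 1],
  ],
  squeeze=40,
)

```text
clock: 1.1
ee_pos: [0.3993, 0.1623, 0.2421]
tcp_rot: [-1.945, -2.466, 0.0]
force: [-0.3, 0.6, -0.9]
finger_gap: -0.0001
grasp_force: 0.0
```

Emit:
step_arm(
  deltas=[
    [17.6, -27.2, 0, 0, 0, -0.0805, 1],
    [17.6, -27.2, 0, 0, 0, -0.0805, 1],
    [17.6, -27.2, -25, 0, 0, -0.0805, 1],
    [17.6, -27.2, -25, 0, 0, -0.0805, 1],
    [17.6, -27.2, -25, 0, 0, -0.0805, 1],
    [17.6, -27.2, -25, 0, 0, -0.0805, 1],
    [0, 0, -30, 0, 0, 0, 1],
    [0, 0, -15, 0, 0, 0, 1],
    [0, 0, -10, 0, 0, 0, 1],
    [0, 0, 0, 0, 0, 0, 1],
    [0, 0, 0, 0, 0, 0, 1],
  ],
)

```text
clock: 2.02
ee_pos: [0.5044, 0.0009, 0.0875]
tcp_rot: [-2.475, -1.935, 0.001]
force: [0.6, -0.5, 0.7]
finger_gap: 0.0001
grasp_force: 0.0
```

Emit:
step_arm(
  deltas=[
    [0, 0, -8, 0, 0, 0, 1],
    [0, 0, -6, 0, 0, 0, 1],
    [0, 0, -5, 0, 0, 0, 1],
    [0, 0, -3.5, 0, 0, 0, 1],
    [0, 0, 0, 0, 0, 0, 1],
    [0, 0, 0, 0, 0, 0, 1],
  ],
)

```text
clock: 2.52
ee_pos: [0.5049, 0.0009, 0.0658]
tcp_rot: [2.474, 1.935, 0.002]
force: [-1.9, 1.3, 8.8]
finger_gap: 0.0001
grasp_force: 3.9
```

Emit:
step_arm(
  deltas=[
    [0, 0, 12, 0, 0, 0, 1],
    [-4, -17, 6, 0, 0, 0, 1],
    [-4.5, -17, 0, 0, 0, 0, 1],
    [-4, -16, 0, 0, 0, 0, 1],
    [-4, -16, 0, 0, 0, 0, 1],
    [0, 0, -7, 0, 0, 0, 1],
    [0, 0, -6, 0, 0, 0, 1],
    [0, 0, -5, 0, 0, 0, 1],
    [0, 0, 0, 0, 0, 0, 1],
    [0, 0, 0, 0, 0, 0, 1],
  ],
)

```text
clock: 3.35
ee_pos: [0.4878, -0.0646, 0.0642]
tcp_rot: [-2.473, -1.935, 0.001]
force: [-0.1, 0.1, 0.0]
finger_gap: -0.0
grasp_force: 0.1
```

Emit:
step_arm(
  deltas=[
    [0, 0, 12, 0, 0, 0, 1],
    [-4, -17, 6, 0, 0, 0, 1],
    [-4.5, -17, 0, 0, 0, 0, 1],
    [-4, -16, 0, 0, 0, 0, 1],
    [-4, -16, 0, 0, 0, 0, 1],
    [0, 0, -7, 0, 0, 0, 1],
    [0, 0, -6, 0, 0, 0, 1],
    [0, 0, -5, 0, 0, 0, 1],
    [0, 0, 0, 0, 0, 0, 1],
    [0, 0, 0, 0, 0, 0, 1],
  ],
)

```text
clock: 4.18
ee_pos: [0.4718, -0.131, 0.0653]
tcp_rot: [2.473, 1.935, -0.001]
force: [-3.3, -2.8, 10.8]
finger_gap: 0.0002
grasp_force: 4.9
```

Emit:
step_arm(
  deltas=[
    [0, 0, 12, 0, 0, 0, 1],
    [16, -4, 6, 0, 0, 0, 1],
    [16, -4, 0, 0, 0, 0, 1],
    [17, -4.2, 0, 0, 0, 0, 1],
    [17, -4.2, 0, 0, 0, 0, 1],
    [0, 0, -7, 0, 0, 0, 1],
    [0, 0, -6, 0, 0, 0, 1],
    [0, 0, -5, 0, 0, 0, 1],
    [0, 0, 0, 0, 0, 0, 1],
    [0, 0, 0, 0, 0, 0, 1],
  ],
)

```text
clock: 5.02
ee_pos: [0.5363, -0.1472, 0.064]
tcp_rot: [-2.474, -1.934, 0.002]
force: [0.3, 1.0, 0.8]
finger_gap: -0.0001
grasp_force: 0.1
```

Emit:
step_arm(
  deltas=[
    [0, 0, 12, 0, 0, 0, 1],
    [4, 17, 6, 0, 0, 0, 1],
    [4.5, 17, 0, 0, 0, 0, 1],
    [4, 16, 0, 0, 0, 0, 1],
    [4, 16, 0, 0, 0, 0, 1],
    [0, 0, -7, 0, 0, 0, 1],
    [0, 0, -6, 0, 0, 0, 1],
    [0, 0, -5, 0, 0, 0, 1],
    [0, 0, 0, 0, 0, 0, 1],
    [0, 0, 0, 0, 0, 0, 1],
  ],
)

```text
clock: 5.85
ee_pos: [0.5538, -0.0817, 0.0654]
tcp_rot: [-2.475, -1.933, -0.002]
force: [-3.4, 4.9, 9.5]
finger_gap: 0.0001
grasp_force: 4.6
```

Emit:
step_arm(
  deltas=[
    [0, 0, 12, 0, 0, 0, 1],
    [4, 17, 6, 0, 0, 0, 1],
    [4.5, 17, 0, 0, 0, 0, 1],
    [4, 16, 0, 0, 0, 0, 1],
    [4, 16, 0, 0, 0, 0, 1],
    [0, 0, -7, 0, 0, 0, 1],
    [0, 0, -6, 0, 0, 0, 1],
    [0, 0, -5, 0, 0, 0, 1],
    [0, 0, 0, 0, 0, 0, 1],
    [0, 0, 0, 0, 0, 0, 1],
  ],
)

```text
clock: 6.68
ee_pos: [0.5702, -0.0164, 0.0653]
tcp_rot: [-2.476, -1.933, -0.001]
force: [-3.9, 2.7, 9.9]
finger_gap: 0.0001
grasp_force: 4.9
```

Emit:
step_arm(
  deltas=[
    [0, 0, 35, 0, 0, 0, 0.8],
    [0, 16, 40, 0, 0, 0, 0.2],
    [1, 35, 5, 0, 0, 0, 0.2],
    [1, 37, 0, 0, 0, 0, 0.2],
    [1, 37, 0, 0, 0, 0, 0.2],
    [1, 37, 0, 0, 0, 0, 0.2],
    [2, 36, 0, 0, 0, 0, 0.2],
    [0, 0, -25, 0, 0, 0, 0.2],
    [0, 0, 0, 0, 0, 0, 0.2],
  ],
)

```text
clock: 7.43
ee_pos: [0.5746, 0.1818, 0.1139]
tcp_rot: [-2.472, -1.936, 0.009]
force: [-1.4, -0.3, -1.1]
finger_gap: 0.0679
grasp_force: 0.0
```

Emit:
step_arm(
  deltas=[
    [0, 0, -25, 0, 0, 0, 0.2],
    [1, 0, -20, 0, 0, 0, 0.2],
    [0, 0, -12, 0, 0, 0, 0.2],
    [0, 0, -2, 0, 0, 0, 0.2],
    [0, 0, 0, 0, 0, 0, 0.6],
    [0, 0, 0, 0, 0, 0, 0.8],
    [0, 0, 0, 0, 0, 0, 0.8],
    [0, 0, 0, 0, 0, 0, 0.8],
    [0, 0, 0, 0, 0, 0, 0.8],
  ],
  squeeze=40,
)

```text
clock: 8.18
ee_pos: [0.5783, 0.1817, 0.0609]
tcp_rot: [2.474, 1.934, 0.003]
force: [-0.4, -1.9, 4.7]
finger_gap: 0.037
grasp_force: 40.3
```

Emit:
step_arm(
  deltas=[
    [0, 0, 25, 0, 0, 0, 0.8],
    [0, 0, 38, 0, 0, 0, 0.8],
    [-4, -32.9, 20, 0, 0, 0, 0.8],
    [-4, -32.9, 0, 0, 0, 0, 0.8],
    [-4, -32.9, 0, 0, 0, 0, 0.8],
    [-4, -32.9, 0, 0, 0, 0, 0.8],
    [-4, -32.9, 0, 0, 0, 0, 0.8],
    [-4, -32.9, 0, 0, 0, 0, 0.8],
    [-4, -32.9, 0, 0, 0, 0, 0.8],
    [-4, -32.9, 0, 0, 0, 0, 0.8],
    [-4.5, -32.9, 0, 0, 0, 0, 0.8],
    [-4.5, -32.9, 0, 0, 0, 0, 0.8],
  ],
)

```text
clock: 9.18
ee_pos: [0.5361, -0.1486, 0.1426]
tcp_rot: [2.475, 1.935, 0.0]
force: [0.6, -0.7, -1.0]
finger_gap: 0.0369
grasp_force: 40.9
```

Emit:
step_arm(
  deltas=[
    [0, 0, -10, 0, 0, 0, 0.8],
    [0, 0, -7, 0, 0, 0, 0.8],
    [0, 0, 0, 0, 0, 0, 0.8],
    [0, 0, 0, 0, 0, 0, 0.8],
  ],
)

```text
clock: 9.52
ee_pos: [0.5361, -0.1462, 0.1248]
tcp_rot: [-2.473, -1.935, 0.001]
force: [0.0, 0.7, -1.9]
finger_gap: 0.0368
grasp_force: 40.9
```

```bash
python3 - <<'E'
from h import *
from bench import r
print(r.get_state()["ee_pos"])
o=[]
for n in("scene","top"):
    c=r.capture(n); np.savez(f"{n}1.npz",**c)
    u,v=map(int,proj(c,[.537,-.147,.1])); o.append(cv2.resize(c["frame"][max(v-50,0):max(v-50,0)+100,u-50:u+50],(400,400),interpolation=2))
cv2.imwrite("pics/look1.png",np.hstack(o)[:,:,::-1])
E
```

```text
[ 0.53612782 -0.14616335  0.1247603 ]
```

View pics/look1.png

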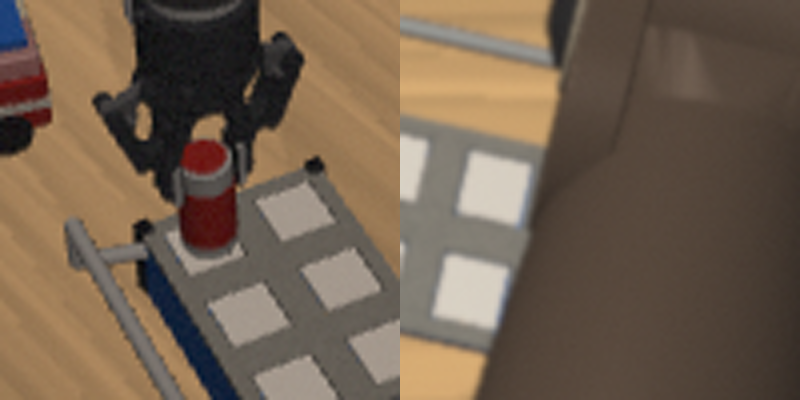

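The scene view shows the red tin held upright, its foot just over the cell_3 plate (left half of the crop, around (208,195)); the top view is blocked by the arm.

```bash
cat > tin.py <<'E'
from h import *
import sys
def look(c,xy,zb,col):
    h=cv2.cvtColor(c["frame"],cv2.COLOR_RGB2HSV).astype(int);H,S,V=h[...,0],h[...,1],h[...,2]
    m=(((H<6)|(H>172))&(S>150)&(V>60)) if col=="red" else ((H>19)&(H<31)&(S>150)&(V>80))
    u,v=map(int,proj(c,[*xy,zb+.04])); k=np.zeros(H.shape,bool);k[v-45:v+45,u-30:u+30]=1
    for b in blobs(m&k,20,900): 
        cx=(b[2][:,0].min()+b[2][:,0].max())/2
        print(b[0].round(1),b[1],"lid@",onz(c,*b[0],zb+.08).round(4),"midcol",cx)
    for z in(.02,.04,.08): print(z,"expected px",np.round(proj(c,[*xy,zb+z]),1))
E
python3 -c "
from tin import *
look(dict(np.load('scene1.npz')),(.5365,-.1475),.0637,'red')
look(dict(np.load('scene0.npz')),(.5755,.182),0,'red')"
```

```text
[253.3 172.6] [248 169  11   8  71] lid@ [ 0.5352 -0.1467] midcol 253.0
[255.4 188.6] [249 181  13  15 150] lid@ [ 0.5662 -0.1   ] midcol 255.0
0.02 expected px [253.4 188.5]
0.04 expected px [253.2 183.4]
0.08 expected px [252.7 172.7]
[330.  277.6] [324 273  13  10 102] lid@ [0.5751 0.1819] midcol 330.0
[329.4 293.8] [323 288  14  12 122] lid@ [0.6063 0.2117] midcol 329.5
0.02 expected px [327.9 291.3]
0.04 expected px [328.5 286.9]
0.08 expected px [329.9 277.8]
```

Emit:
step_arm(
  deltas=[
    [2, -1.3, 0, 0, 0, 0, 0.8],
    [0, 0, -4, 0, 0, 0, 0.8],
    [0, 0, -4, 0, 0, 0, 0.8],
    [0, 0, -4, 0, 0, 0, 0.8],
    [0, 0, 0, 0, 0, 0, 0.8],
  ],
)

```text
clock: 10.03
ee_pos: [0.5381, -0.1483, 0.1123]
tcp_rot: [-2.474, -1.934, 0.001]
force: [-0.3, -0.5, -2.7]
finger_gap: 0.0369
grasp_force: 40.9
```

Free entry; on down to the stop (TCP ≈ 0.086).

Emit:
step_arm(
  deltas=[
    [0, 0, -6, 0, 0, 0, 0.8],
    [0, 0, -6, 0, 0, 0, 0.8],
    [0, 0, -5, 0, 0, 0, 0.8],
    [0, 0, -4, 0, 0, 0, 0.8],
    [0, 0, -2, 0, 0, 0, 0.8],
    [0, 0, 0, 0, 0, 0, 0.8],
  ],
)

```text
clock: 10.53
ee_pos: [0.5382, -0.1485, 0.0898]
tcp_rot: [-2.475, -1.934, 0.001]
force: [-0.1, -0.3, -1.4]
finger_gap: 0.0371
grasp_force: 40.9
```

Emit:
step_arm(
  deltas=[
    [0, 0, -2, 0, 0, 0, 0.8],
    [0, 0, -1.5, 0, 0, 0, 0.8],
    [0, 0, -1, 0, 0, 0, 0.8],
    [0, 0, 0, 0, 0, 0, 0.8],
  ],
)

```text
clock: 10.87
ee_pos: [0.5387, -0.1486, 0.086]
tcp_rot: [2.475, 1.934, 0.0]
force: [-0.1, -0.2, -1.8]
finger_gap: 0.0366
grasp_force: 41.1
```

Emit:
step_arm(
  deltas=[
    [0, 0, -1.5, 0, 0, 0, 0.8],
    [0, 0, -1.5, 0, 0, 0, 0.8],
    [0, 0, 0, 0, 0, 0, 0.8],
  ],
)

```text
clock: 11.12
ee_pos: [0.5387, -0.1487, 0.0851]
tcp_rot: [2.474, 1.934, 0.001]
force: [-5.2, 1.1, 12.3]
finger_gap: 0.037
grasp_force: 42.4
```

Home. Release, rise and go to the yellow tin.

Emit:
step_arm(
  deltas=[
    [0, 0, 1, 0, 0, 0, 0.35],
    [0, 0, 0, 0, 0, 0, 0.25],
    [0, 0, 0, 0, 0, 0, 0.25],
    [0, 0, 10, 0, 0, 0, 0.25],
    [0, 0, 25, 0, 0, 0, 0.25],
    [0, 0, 25, 0, 0, 0, 0.25],
    [-8, 30, 0, 0, 0, 0, 0.2],
    [-8, 33, 0, 0, 0, 0, 0.2],
    [-8, 33, 0, 0, 0, 0, 0.2],
    [-8, 33, 0, 0, 0, 0, 0.2],
    [-8, 33, 0, 0, 0, 0, 0.2],
    [-8, 33, 0, 0, 0, 0, 0.2],
  ],
)

```text
clock: 12.12
ee_pos: [0.4901, 0.0478, 0.1447]
tcp_rot: [2.475, 1.934, 0.001]
force: [1.1, -0.0, -0.8]
finger_gap: 0.0688
grasp_force: 0.0
```

Emit:
step_arm(
  deltas=[
    [-9, 33, 0, 0, 0, 0, 0.2],
    [-9, 33, 0, 0, 0, 0, 0.2],
    [-9, 34, 0, 0, 0, 0, 0.2],
    [-8, 34, 0, 0, 0, 0, 0.2],
    [0, 0, -30, 0, 0, 0, 0.2],
    [0, 0, 0, 0, 0, 0, 0.2],
    [0, 0, 0, 0, 0, 0, 0.2],
  ],
)

```text
clock: 12.7
ee_pos: [0.4544, 0.1803, 0.1135]
tcp_rot: [-2.474, -1.936, 0.005]
force: [0.4, 0.0, 0.4]
finger_gap: 0.0687
grasp_force: 0.0
```

```bash
python3 - <<'E'
from h import *
from tin import look
from bench import r
print(r.get_state()["ee_pos"])
c=r.capture("scene"); np.savez("scene2.npz",**c)
look(c,(.5365,-.1475),.025,"red")
cv2.imwrite("pics/look2.png",cv2.resize(c["frame"][140:330,220:440],(800,690),interpolation=2)[:600,:,::-1])
E
```

```text
[0.45442057 0.18032224 0.11345374]
[253.1 182.8] [248 179  11   8  68] lid@ [ 0.5363 -0.1482] midcol 253.0
[254.  196.3] [247 190  14  13 101] lid@ [ 0.5641 -0.1101] midcol 253.5
0.02 expected px [253.9 198.2]
0.04 expected px [253.7 193.2]
0.08 expected px [253.2 183. ]
```

View pics/look2.png

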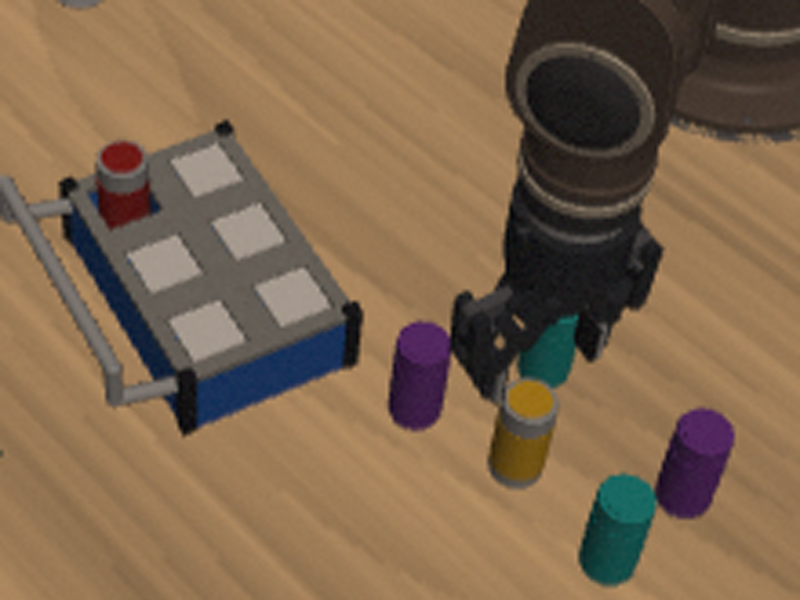

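Red stands home in cell_3, centred at pixel (253,183). The open fingers are above the yellow tin, clear of the look-alikes.

Emit:
step_arm(
  deltas=[
    [0, 0, -25, 0, 0, 0, 0.2],
    [0, 0, -20, 0, 0, 0, 0.2],
    [0, 0, -8, 0, 0, 0, 0.2],
    [0, 0, -1, 0, 0, 0, 0.2],
    [0, 0, 0, 0, 0, 0, 0.6],
    [0, 0, 0, 0, 0, 0, 0.8],
    [0, 0, 0, 0, 0, 0, 0.8],
    [0, 0, 0, 0, 0, 0, 0.8],
    [0, 0, 0, 0, 0, 0, 0.8],
  ],
)

```text
clock: 13.5
ee_pos: [0.4566, 0.1806, 0.0616]
tcp_rot: [2.474, 1.934, 0.004]
force: [-1.0, -1.7, 6.7]
finger_gap: 0.0372
grasp_force: 39.8
```

Emit:
step_arm(
  deltas=[
    [0, 0, 25, 0, 0, 0, 0.8],
    [0, 0, 38, 0, 0, 0, 0.8],
    [4, -30.8, 20, 0, 0, 0, 0.8],
    [4, -30.8, 0, 0, 0, 0, 0.8],
    [4, -30.8, 0, 0, 0, 0, 0.8],
    [4, -30.8, 0, 0, 0, 0, 0.8],
    [4, -30.8, 0, 0, 0, 0, 0.8],
    [4, -30.8, 0, 0, 0, 0, 0.8],
    [4, -30.8, 0, 0, 0, 0, 0.8],
    [4, -30.8, 0, 0, 0, 0, 0.8],
    [0, 0, -10, 0, 0, 0, 0.8],
    [0, 0, -7, 0, 0, 0, 0.8],
  ],
)

```text
clock: 14.5
ee_pos: [0.4878, -0.0673, 0.1257]
tcp_rot: [2.478, 1.931, 0.001]
force: [-0.8, 0.5, -2.1]
finger_gap: 0.037
grasp_force: 41.0
```

Emit:
step_arm(
  deltas=[
    [0, 0, 0, 0, 0, 0, 0.8],
    [0, 0, 0, 0, 0, 0, 0.8],
  ],
)

```text
clock: 14.67
ee_pos: [0.4869, -0.0651, 0.1254]
tcp_rot: [-2.473, -1.935, 0.002]
force: [-0.8, 1.1, -1.3]
finger_gap: 0.0371
grasp_force: 40.9
```

```bash
python3 - <<'E'
from h import *
from tin import look
from bench import r
e=r.get_state()["ee_pos"]; print(e)
c=r.capture("scene"); np.savez("scene3.npz",**c)
look(c,(.4868,-.065),e[2]-.061,"yel")
print("ref");look(dict(np.load("scene2.npz")),(.4535,.18),0,"yel")
E
```

```text
[ 0.4868616  -0.06510456  0.12538548]
[289.  180.8] [284 177  11   8  68] lid@ [ 0.4849 -0.0651] midcol 289.0
[289.3 197.2] [283 190  13  15 139] lid@ [ 0.521  -0.0235] midcol 289.0
0.02 expected px [288.1 197. ]
0.04 expected px [288.2 191.8]
0.08 expected px [288.5 181.2]
ref
[365.5 249.3] [360 245  12   9  88] lid@ [0.4535 0.1798] midcol 365.5
[363.2 265.1] [357 259  14  13 130] lid@ [0.4913 0.2078] midcol 363.5
0.02 expected px [362.3 263.3]
0.04 expected px [363.4 258.8]
0.08 expected px [365.5 249.3]
```

Emit:
step_arm(
  deltas=[
    [2, -0.4, 0, 0, 0, 0, 0.8],
    [0, 0, -4, 0, 0, 0, 0.8],
    [0, 0, -4, 0, 0, 0, 0.8],
    [0, 0, -4, 0, 0, 0, 0.8],
    [0, 0, 0, 0, 0, 0, 0.8],
  ],
)

```text
clock: 15.13
ee_pos: [0.4891, -0.0661, 0.113]
tcp_rot: [-2.474, -1.935, 0.001]
force: [0.3, 0.3, -1.3]
finger_gap: 0.0368
grasp_force: 40.9
```

Emit:
step_arm(
  deltas=[
    [0, 0, -6, 0, 0, 0, 0.8],
    [0, 0, -6, 0, 0, 0, 0.8],
    [0, 0, -5, 0, 0, 0, 0.8],
    [0, 0, -4, 0, 0, 0, 0.8],
    [0, 0, -2, 0, 0, 0, 0.8],
    [0, 0, -2, 0, 0, 0, 0.8],
    [0, 0, -1.5, 0, 0, 0, 0.8],
    [0, 0, 0, 0, 0, 0, 0.8],
  ],
)

```text
clock: 15.8
ee_pos: [0.4895, -0.0664, 0.0872]
tcp_rot: [-2.475, -1.934, 0.0]
force: [0.3, 0.3, -1.8]
finger_gap: 0.0369
grasp_force: 41.0
```

Emit:
step_arm(
  deltas=[
    [0, 0, -1.5, 0, 0, 0, 0.8],
    [0, 0, -1.5, 0, 0, 0, 0.8],
    [0, 0, 0, 0, 0, 0, 0.8],
  ],
)

```text
clock: 16.05
ee_pos: [0.4898, -0.0664, 0.086]
tcp_rot: [2.475, 1.934, 0.001]
force: [-4.7, 1.9, 9.3]
finger_gap: 0.0371
grasp_force: 42.2
```

Emit:
step_arm(
  deltas=[
    [0, 0, 1, 0, 0, 0, 0.35],
    [0, 0, 0, 0, 0, 0, 0.25],
    [0, 0, 0, 0, 0, 0, 0.25],
    [0, 0, 10, 0, 0, 0, 0.25],
    [0, 0, 25, 0, 0, 0, 0.25],
    [0, 0, 25, 0, 0, 0, 0.25],
    [2.4, 31.8, 0, 0, 0, 0.0517, 0.4],
    [2.4, 31.8, 0, 0, 0, 0.0517, 0.4],
    [2.4, 31.8, 0, 0, 0, 0.0517, 0.4],
    [2.4, 31.8, 0, 0, 0, 0.0517, 0.4],
    [2.4, 31.8, 0, 0, 0, 0.0517, 0.4],
    [2.4, 31.8, 0, 0, 0, 0.0517, 0.4],
  ],
)

```text
clock: 17.05
ee_pos: [0.504, 0.126, 0.1463]
tcp_rot: [2.144, 2.296, 0.001]
force: [0.9, -0.6, -0.4]
finger_gap: 0.0509
grasp_force: 0.0
```

Emit:
step_arm(
  deltas=[
    [2.4, 31.8, 0, 0, 0, 0.0517, 0.4],
    [2.4, 31.8, 0, 0, 0, 0.0517, 0.4],
    [2.4, 31.8, 0, 0, 0, 0.0517, 0.4],
    [2.4, 31.8, 0, 0, 0, 0.0517, 0.4],
    [2.4, 31.8, 0, 0, 0, 0.0517, 0.4],
    [2.4, 31.8, 0, 0, 0, 0.0517, 0.4],
    [2.4, 31.8, 0, 0, 0, 0.0517, 0.4],
    [0, 0, -25, 0, 0, 0, 0.4],
    [0, 0, 0, 0, 0, 0, 0.4],
    [0, 0, 0, 0, 0, 0, 0.4],
  ],
)

```text
clock: 17.88
ee_pos: [0.5197, 0.3465, 0.1194]
tcp_rot: [-1.698, -2.642, 0.005]
force: [0.1, 0.3, 0.1]
finger_gap: 0.0512
grasp_force: 0.0
```

```bash
python3 - <<'E'
from h import *
from tin import look
from bench import r
print(r.get_state()["ee_pos"],r.get_state()["tcp_rot"])
c=r.capture("scene"); np.savez("scene4.npz",**c); t=r.capture("top")
look(c,(.5365,-.1475),.025,"red"); look(c,(.4868,-.065),.025,"yel")
u,v=map(int,proj(c,[.521,.347,.09])); a=cv2.resize(c["frame"][v-50:v+50,u-50:u+50],(400,400),interpolation=2)
u,v=map(int,proj(t,[.521,.347,.09])); b=cv2.resize(t["frame"][v-50:v+50,u-50:u+50],(400,400),interpolation=2)
cv2.imwrite("pics/look3.png",np.hstack([a,b])[:,:,::-1])
E
```

```text
[0.51970036 0.34651178 0.11943115] [-1.69771128 -2.64186259  0.00549528]
[253.1 182.8] [248 179  11   8  68] lid@ [ 0.5363 -0.1482] midcol 253.0
[253.8 196.2] [247 190  14  12 104] lid@ [ 0.5643 -0.1106] midcol 253.5
0.02 expected px [253.9 198.2]
0.04 expected px [253.7 193.2]
0.08 expected px [253.2 183. ]
[287.5 191.3] [282 188  12   8  69] lid@ [ 0.4874 -0.067 ] midcol 287.5
[287.9 204.9] [282 199  13  12 103] lid@ [ 0.5173 -0.0318] midcol 288.0
0.02 expected px [287.8 206.7]
0.04 expected px [287.9 201.8]
0.08 expected px [288.2 191.7]
```

View pics/look3.png

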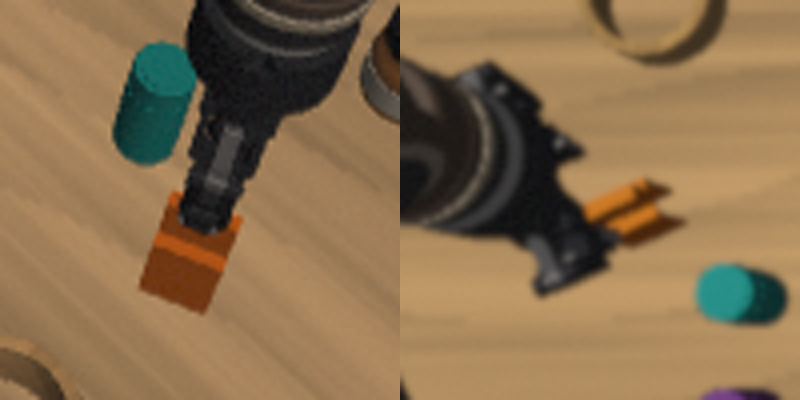

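Both tins are home and centred. The gripper is lined up over the marker's tab, with the fingers either side of it.

Emit:
step_arm(
  deltas=[
    [1, 1, -20, 0, 0, 0, 0.4],
    [0, 0, -18, 0, 0, 0, 0.4],
    [0, 0, -10, 0, 0, 0, 0.4],
    [0, 0, -2, 0, 0, 0, 0.4],
    [0, 0, 0, 0, 0, 0, 0.8],
    [0, 0, 0, 0, 0, 0, 1],
    [0, 0, 0, 0, 0, 0, 1],
    [0, 0, 0, 0, 0, 0, 1],
    [0, 0, 0, 0, 0, 0, 1],
    [0, 0, 0, 0, 0, 0, 1],
  ],
)

```text
clock: 18.82
ee_pos: [0.5224, 0.3483, 0.0718]
tcp_rot: [1.698, 2.642, 0.003]
force: [-0.1, -1.7, 5.8]
finger_gap: 0.009
grasp_force: 43.7
```

Emit:
step_arm(
  deltas=[
    [0, 0, 20, 0, 0, 0, 1],
    [0, 0, 38, 0, 0, 0, 1],
    [0, 0, 38, 0, 0, 0, 1],
    [7.9, -32.1, 32, 0, 0, -0.048, 1],
    [7.9, -32.1, 0, 0, 0, -0.048, 1],
    [7.9, -32.1, 0, 0, 0, -0.048, 1],
    [7.9, -32.1, 0, 0, 0, -0.048, 1],
    [7.9, -32.1, 0, 0, 0, -0.048, 1],
    [7.9, -32.1, 0, 0, 0, -0.048, 1],
    [7.9, -32.1, 0, 0, 0, -0.048, 1],
    [7.9, -32.1, 0, 0, 0, -0.048, 1],
    [7.9, -32.1, 0, 0, 0, -0.048, 1],
  ],
)

```text
clock: 19.82
ee_pos: [0.5922, 0.0606, 0.1955]
tcp_rot: [-2.228, -2.215, -0.0]
force: [0.4, 0.1, -0.5]
finger_gap: 0.0095
grasp_force: 42.8
```

Emit:
step_arm(
  deltas=[
    [7.9, -32.1, 0, 0, 0, -0.048, 1],
    [7.9, -32.1, 0, 0, 0, -0.048, 1],
    [7.9, -32.1, 0, 0, 0, -0.048, 1],
    [7.9, -32.1, 0, 0, 0, -0.048, 1],
    [7.9, -32.1, 0, 0, 0, -0.048, 1],
    [0, 0, -10, 0, 0, 0, 1],
    [0, 0, 0, 0, 0, 0, 1],
    [0, 0, 0, 0, 0, 0, 1],
  ],
)

```text
clock: 20.48
ee_pos: [0.631, -0.0981, 0.1845]
tcp_rot: [-2.474, -1.934, 0.002]
force: [-0.3, -0.4, -0.1]
finger_gap: 0.0088
grasp_force: 42.8
```

```bash
python3 - <<'E'
from h import *
from bench import r
s=r.get_state();print(s["ee_pos"],s["tcp_rot"])
o=[]
for n in("scene","top"):
    c=r.capture(n); np.savez(f"{n}5.npz",**c)
    u,v=map(int,proj(c,[.633,-.101,.12])); print(n,u,v);o.append(cv2.resize(c["frame"][max(0,v-50):max(0,v-50)+100,u-50:u+50],(400,400),interpolation=2))
cv2.imwrite("pics/look4.png",np.hstack(o)[:,:,::-1])
E
```

```text
[ 0.63098715 -0.09809808  0.18454142] [-2.47366128e+00 -1.93357934e+00  1.80811865e-03]
scene 234 207
top 311 158
```

View pics/look4.png

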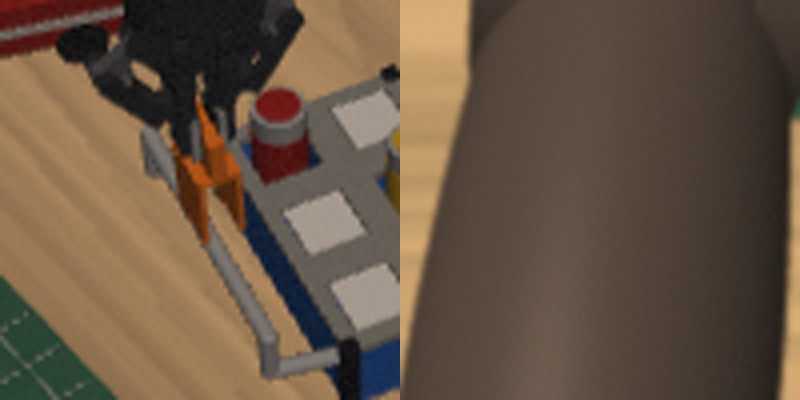

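The marker hangs plumb above the bar, a little on the crate side. Its near leg ends are at about pixels (236,217) and (244,214).

```bash
python3 - <<'E'
from h import *
S=dict(np.load("scene0.npz")); C=dict(np.load("scene5.npz"))
a=np.radians(-14);X=np.array([np.cos(a),np.sin(a)]);Y=np.array([-X[1],X[0]]);cc=np.array([.5198,-.0731])
loc=lambda p:(np.array([(p-cc)@X,(p-cc)@Y])*1000).round(1)
h=cv2.cvtColor(S["frame"],cv2.COLOR_RGB2HSV).astype(int)
for y in(-.05,-.02,.01,.04):   # profile across the bar
    L=[]
    for x in np.arange(.095,.137,.001):
        u,v=proj(S,[*(cc+x*X+y*Y),.094]); L.append(cv2.getRectSubPix(h[...,1].astype(np.float32),(1,1),(u,v))[0,0])
    L=np.array(L);xs=np.arange(95,137);m=L<(L.min()+L.max())/2;print("bar y",y,xs[m][[0,-1]],L.astype(int)[::3])
h=cv2.cvtColor(C["frame"],cv2.COLOR_RGB2HSV).astype(int)
m=(h[...,0]>3)&(h[...,0]<17)&(h[...,1]>190)&(h[...,2]>70);k=np.zeros(m.shape,bool);k[160:225,215:255]=1
for b in blobs(m&k,20,2000):
    print(b[0],b[1]); P=b[2]
    for v in range(212,222): 
        q=P[P[:,1]==v][:,0]; 
        if len(q):print(v,q.min(),q.max(),loc(onz(C,q.min(),v,.1127)),loc(onz(C,q.max(),v,.1127)))
for x in(102,106,126,130): print(x,[np.round(proj(C,[*(cc+x/1000*X+y*Y),.1127]),1) for y in(-.02,.02)])
E
```

```text
Traceback (most recent call last):
IndexError: boolean index did not match indexed array along axis 0; size of axis is 42 but size of corresponding boolean axis is 43
```

```bash
python3 - <<'E'
from h import *
S=dict(np.load("scene0.npz")); C=dict(np.load("scene5.npz"))
a=np.radians(-14);X=np.array([np.cos(a),np.sin(a)]);Y=np.array([-X[1],X[0]]);cc=np.array([.5198,-.0731])
loc=lambda p:(np.array([(p-cc)@X,(p-cc)@Y])*1000).round(1)
h=cv2.cvtColor(S["frame"],cv2.COLOR_RGB2HSV).astype(int)
xs=np.arange(95,137)
for y in(-.05,-.02,.01,.04):
    L=np.array([cv2.getRectSubPix(h[...,1].astype(np.float32),(1,1),proj(S,[*(cc+x/1000*X+y*Y),.094]))[0,0] for x in xs])
    m=L<(L.min()+L.max())/2;print("bar y",y,xs[m][[0,-1]])
h=cv2.cvtColor(C["frame"],cv2.COLOR_RGB2HSV).astype(int)
m=(h[...,0]>3)&(h[...,0]<17)&(h[...,1]>190)&(h[...,2]>70);k=np.zeros(m.shape,bool);k[160:225,215:255]=1
for b in blobs(m&k,20,2000):
    print(b[0],b[1]); P=b[2]
    for v in range(208,222):
        q=P[P[:,1]==v][:,0]
        if len(q):print(v,q,loc(onz(C,q.min(),v,.1127)),loc(onz(C,q.max(),v,.1127)))
for x in(102,106,126,130): print(x,[np.round(proj(C,[*(cc+x/1000*X+y*Y),.1127]),1) for y in(-.02,.02)])
E
```

```text
bar y -0.05 [ 95 122]
bar y -0.02 [111 123]
bar y 0.01 [111 122]
bar y 0.04 [111 122]
[235.96  200.592] [227 182  18  35 250]
208 [230 231 232 233 234 241 242 243 244] [124.5 -10. ] [93.3  5.6]
209 [231 232 233 234 235 242 243 244] [123.6  -5.9] [94.6  8.5]
210 [232 233 234 235 242 243 244] [122.7  -1.8] [96.  11.5]
211 [232 233 234 235 242 243 244] [124.    1.2] [97.3 14.5]
212 [233 234 235 244] [123.    5.3] [98.6 17.4]
213 [234 235 244] [122.1   9.3] [100.   20.3]
214 [234 235] [123.4  12.3] [121.2  13.4]
215 [234 235] [124.7  15.2] [122.4  16.3]
216 [235] [123.7  19.2] [123.7  19.2]
102 [array([236.7, 202.2]), array([243.2, 213.2])]
106 [array([235.2, 202.8]), array([241.7, 213.7])]
126 [array([227.9, 205.5]), array([234.3, 216.5])]
130 [array([226.4, 206. ]), array([232.8, 217.1])]
```

Emit:
step_arm(
  deltas=[
    [4.9, -1.2, 0, 0, 0, 0, 1],
    [0, 0, 0, 0, 0, 0, 1],
    [0, 0, -8, 0, 0, 0, 1],
    [0, 0, -8, 0, 0, 0, 1],
    [0, 0, -6, 0, 0, 0, 1],
    [0, 0, 0, 0, 0, 0, 1],
  ],
)

```text
clock: 21.08
ee_pos: [0.6355, -0.0992, 0.1611]
tcp_rot: [-2.473, -1.934, 0.004]
force: [-0.6, -0.3, -0.4]
finger_gap: 0.0091
grasp_force: 42.8
```

Emit:
step_arm(
  deltas=[
    [0, 0, -9, 0, 0, 0, 1],
    [0, 0, -9, 0, 0, 0, 1],
    [0, 0, -9, 0, 0, 0, 1],
    [0, 0, -5, 0, 0, 0, 1],
    [0, 0, -3, 0, 0, 0, 1],
    [0, 0, 0, 0, 0, 0, 1],
  ],
)

```text
clock: 21.58
ee_pos: [0.6361, -0.0995, 0.1274]
tcp_rot: [-2.474, -1.934, 0.002]
force: [-0.2, -0.9, -0.7]
finger_gap: 0.009
grasp_force: 42.8
```

Emit:
step_arm(
  deltas=[
    [0, 0, -1.5, 0, 0, 0, 1],
    [0, 0, -1, 0, 0, 0, 1],
    [0, 0, 0, 0, 0, 0, 1],
  ],
)

```text
clock: 21.83
ee_pos: [0.6367, -0.0996, 0.1261]
tcp_rot: [2.475, 1.935, 0.0]
force: [0.3, 0.6, -0.5]
finger_gap: 0.0094
grasp_force: 42.8
```

Emit:
step_arm(
  deltas=[
    [0, 0, -1.5, 0, 0, 0, 1],
    [0, 0, -1.5, 0, 0, 0, 1],
    [0, 0, 0, 0, 0, 0, 1],
  ],
)

```text
clock: 22.08
ee_pos: [0.6365, -0.0995, 0.1227]
tcp_rot: [-2.475, -1.935, 0.0]
force: [-0.2, -1.3, -1.2]
finger_gap: 0.0094
grasp_force: 42.8
```

Emit:
step_arm(
  deltas=[
    [0, 0, -1, 0, 0, 0, 1],
    [0, 0, 0, 0, 0, 0, 1],
  ],
)

```text
clock: 22.25
ee_pos: [0.6366, -0.0996, 0.1219]
tcp_rot: [2.475, 1.935, 0.0]
force: [-0.3, 0.1, -0.7]
finger_gap: 0.0094
grasp_force: 42.9
```

Emit:
step_arm(
  deltas=[
    [0, 0, -1, 0, 0, 0, 1],
    [0, 0, -1, 0, 0, 0, 1],
    [0, 0, 0, 0, 0, 0, 1],
  ],
)

```text
clock: 22.5
ee_pos: [0.6366, -0.0996, 0.1217]
tcp_rot: [2.474, 1.934, 0.002]
force: [-3.1, -0.1, 8.3]
finger_gap: 0.0097
grasp_force: 44.2
```

Seated on the bar (8 N). Ease off, release gently and rise.

Emit:
step_arm(
  deltas=[
    [0, 0, 1, 0, 0, 0, 1],
    [0, 0, 0, 0, 0, 0, 0.8],
    [0, 0, 0, 0, 0, 0, 0.7],
    [0, 0, 0, 0, 0, 0, 0.65],
    [0, 0, 0, 0, 0, 0, 0.65],
    [0, 0, 10, 0, 0, 0, 0.65],
    [0, 0, 20, 0, 0, 0, 0.65],
    [0, 0, 30, 0, 0, 0, 0.65],
    [0, 0, 30, 0, 0, 0, 0.65],
  ],
  squeeze=20,
)

```text
clock: 23.25
ee_pos: [0.6359, -0.0995, 0.2118]
tcp_rot: [-2.474, -1.934, 0.002]
force: [1.1, 0.0, 0.4]
finger_gap: 0.0296
grasp_force: 0.0
```

Emit:
step_arm(
  deltas=[
    [-10, 38, 10, 0, 0, 0, 0.65],
    [-10, 38, 0, 0, 0, 0, 0.65],
    [-10, 38, 0, 0, 0, 0, 0.65],
    [-10, 38, 0, 0, 0, 0, 0.65],
    [-10, 38, 0, 0, 0, 0, 0.65],
    [-10, 38, 0, 0, 0, 0, 0.65],
    [0, 0, 0, 0, 0, 0, 0.65],
    [0, 0, 0, 0, 0, 0, 0.65],
    [0, 0, 0, 0, 0, 0, 0.65],
  ],
)

```text
clock: 24.0
ee_pos: [0.5766, 0.1286, 0.2215]
tcp_rot: [2.474, 1.935, 0.001]
force: [-0.5, -0.9, -0.8]
finger_gap: 0.0298
grasp_force: 0.0
```

```bash
python3 - <<'E'
from h import *
from bench import r
o=[]
for n in("scene","top"):
    c=r.capture(n)
    u,v=map(int,proj(c,[.58,-.08,.1]));o.append(cv2.resize(c["frame"][max(0,v-60):max(0,v-60)+120,u-60:u+60],(400,400),interpolation=2))
cv2.imwrite("pics/look5.png",np.hstack(o)[:,:,::-1])
E
```

```text
(no output)
```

View pics/look5.png

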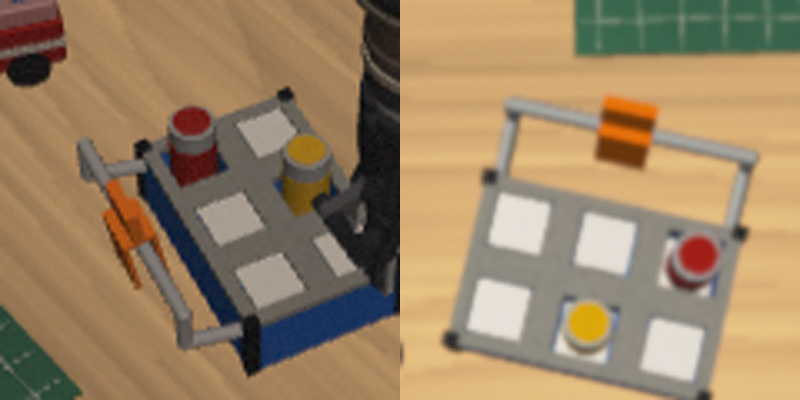

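The picture shows both tins home at cell_3 and cell_1, with the marker straddling the bar. I'll check its lean against upright outlines.

```bash
python3 - <<'E'
from h import *
from bench import r
a=np.radians(-14);X=np.array([np.cos(a),np.sin(a),0]);Y=np.array([-X[1],X[0],0])
o=[]
for n,cc in(("scene",[.5198,-.0731,0]),("top",[.5219,-.0732,0])):
    c=r.capture(n); np.savez(n+"6.npz",**c); f=5; ctr=np.array(cc)+.1165*X
    u,v=map(int,proj(c,ctr+[0,0,.1])); u0,v0=u-40,v-40; im=cv2.resize(c["frame"][v0:v0+80,u0:u0+80],None,fx=f,fy=f,interpolation=2)
    def pt(x,y,z): p=proj(c,ctr+x*X+y*Y+np.array([0,0,z])); return [int((p[0]-u0+.5)*f),int((p[1]-v0+.5)*f)]
    for x0,x1,z,col in((-.005,.005,.134,(0,255,0)),(-.014,.014,.104,(0,0,255)),(-.014,.014,.05,(255,0,255))):
        cv2.polylines(im,[np.array([pt(x0,-.02,z),pt(x1,-.02,z),pt(x1,.02,z),pt(x0,.02,z)])],True,col,1)
    o.append(im)
cv2.imwrite("pics/look6.png",np.hstack(o)[:,:,::-1])
E
```

```text
(no output)
```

View pics/look6.png

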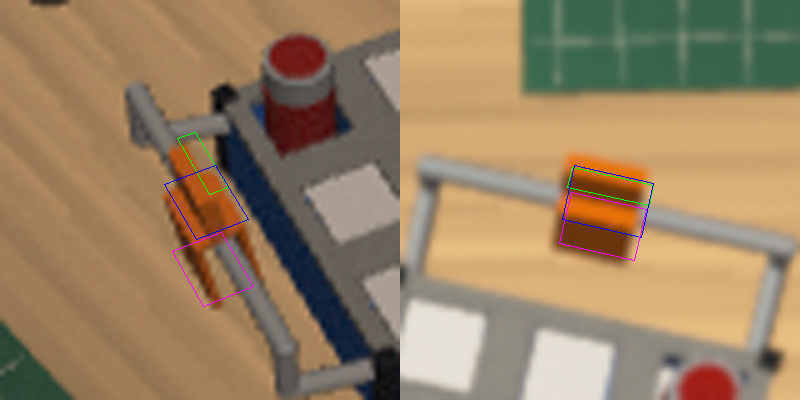

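The outlines show the tab leaning outward by roughly 9 mm at its top. I'll put a number on it.

```bash
python3 - <<'E'
from h import *
a=np.radians(-14);X=np.array([np.cos(a),np.sin(a)])
B={}
for n,cc in(("scene",[.5198,-.0731]),("top",[.5219,-.0732])):
    c=dict(np.load(n+"6.npz"));h=cv2.cvtColor(c["frame"],cv2.COLOR_RGB2HSV).astype(int)
    u,v=map(int,proj(c,[*(np.array(cc)+.1165*X),.1]));k=np.zeros(h.shape[:2],bool);k[v-25:v+25,u-20:u+20]=1
    print(n,u,v,(h[v-16:v+14,u-1,2]).tolist())
    for t in(150,175,190):
      for b in blobs(k&(h[...,0]>5)&(h[...,0]<17)&(h[...,1]>150)&(h[...,2]>t),12,900):
        print(n,t,b[0].round(1),b[1],[(z,((onz(c,*b[0],z)-cc)@X*1000-116.5).round(1)) for z in(.1,.104,.132)])
E
```

```text
scene 234 212 [130, 130, 114, 103, 163, 159, 154, 154, 165, 171, 177, 180, 177, 180, 178, 176, 171, 107, 82, 128, 157, 178, 179, 177, 179, 173, 127, 100, 97, 71]
scene 150 [234.8 208.9] [228 201  15  18  88] [(0.1, np.float64(-5.1)), (0.104, np.float64(-3.9)), (0.132, np.float64(4.0))]
scene 150 [230.8 215.3] [226 210  10  12  42] [(0.1, np.float64(12.2)), (0.104, np.float64(13.3)), (0.132, np.float64(20.7))]
scene 175 [234.4 208.4] [228 201  14  17  59] [(0.1, np.float64(-4.8)), (0.104, np.float64(-3.6)), (0.132, np.float64(4.3))]
scene 175 [230.8 214.8] [228 210   7  11  28] [(0.1, np.float64(11.5)), (0.104, np.float64(12.6)), (0.132, np.float64(20.1))]
top 310 160 [208, 213, 214, 214, 214, 215, 216, 220, 229, 230, 224, 195, 134, 108, 108, 129, 181, 223, 229, 214, 157, 115, 106, 105, 106, 106, 113, 146, 189, 211]
top 150 [311.  153.8] [303 150  17   9  80] [(0.1, np.float64(15.9)), (0.104, np.float64(14.9)), (0.132, np.float64(7.4))]
top 150 [309.  161.8] [301 158  16   9  76] [(0.1, np.float64(-5.1)), (0.104, np.float64(-6.1)), (0.132, np.float64(-13.0))]
top 175 [310.9 153.5] [303 150  17   8  73] [(0.1, np.float64(16.5)), (0.104, np.float64(15.4)), (0.132, np.float64(7.9))]
top 175 [308.7 161.8] [301 159  16   7  61] [(0.1, np.float64(-5.2)), (0.104, np.float64(-6.2)), (0.132, np.float64(-13.1))]
top 190 [310.9 153.4] [303 150  17   8  69] [(0.1, np.float64(16.8)), (0.104, np.float64(15.7)), (0.132, np.float64(8.2))]
top 190 [308.9 161.9] [301 159  16   7  50] [(0.1, np.float64(-5.3)), (0.104, np.float64(-6.3)), (0.132, np.float64(-13.2))]
```

Lean is about 0.15–0.25 rad with a 3 mm offset, within limits. I'll confirm it is at rest, then hand in.

Emit:
step_arm(
  deltas=[
    [0, 0, 0, 0, 0, 0, 0.65],
    [0, 0, 0, 0, 0, 0, 0.65],
    [0, 0, 0, 0, 0, 0, 0.65],
    [0, 0, 0, 0, 0, 0, 0.65],
    [0, 0, 0, 0, 0, 0, 0.65],
    [0, 0, 0, 0, 0, 0, 0.65],
    [0, 0, 0, 0, 0, 0, 0.65],
  ],
)

```text
clock: 24.78
ee_pos: [0.5765, 0.1285, 0.221]
tcp_rot: [-2.475, -1.935, -0.0]
force: [0.0, -0.4, 0.4]
finger_gap: 0.0304
grasp_force: 0.0
```

```bash
python3 - <<'E'
from h import *
from bench import r
import time
ok=True
for n in("scene","top"):
    c=r.capture(n); p=dict(np.load(n+"6.npz"))
    u,v=map(int,proj(p,[.633,-.1,.1])); d=np.abs(c["frame"][v-25:v+25,u-20:u+20].astype(int)-p["frame"][v-25:v+25,u-20:u+20]); print(n,d.max(),d.mean()); ok&=d.mean()<4
if ok: print(r.close_job())
E
```

```text
scene 14 1.5446666666666666
top 6 0.5373333333333333
the job is handed in; nothing more can be done
None
```

The job is handed in, with no verdict returned: the red tin is home in cell_3, the yellow tin in cell_1, and the orange marker hangs at rest over the bar, leaning an estimated 0.15–0.25 rad (limit 0.35).

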